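# Hold a scraper against the filing vise jaw

### The arm

A 7-joint arm with a two-finger parallel gripper is mounted at the origin on the work surface. World frame = base frame: x ahead of the robot, y to its left, z up, the work surface at z = 0. Lengths are in m, angles in degrees, forces in N, time in s.
With the tool pointing down it reaches from about 0.425 to 0.875 m from the base axis. Payload 4.7 kg.
Tool frame: the origin (TCP) lies midway between the tips of the shut fingers; the grasp point (between the pads) lies 19 mm behind it; z points along the fingers, y is the line along which they close (so a half turn about z gives the same grasp; the last joint's range is limited). The gripper opens to 87 mm and grips with 3 to 60 N. Pads are 19 mm wide; open, the fingers measure 117 mm over their backs; the gripper's body (75 mm by 190 mm) begins 51 mm behind the grasp point.
Start: joints at [68.188, 18.392, -4.016, 83.108, 1.295, 78.541, -3.26], TCP at [0.25, -0.6, 0.223] pointing down, gripper open.
Joint ranges: [-163.93, 163.93], [-17.29, 119.83], [-79.2, 71.16], [3.27, 140.29], [-89.18, 269.18], [5.43, 117.66], [-154.24, 154.24]. Speed limits (degrees/s): [147.25, 147.25, 180, 180, 180, 180, 180].

### API

Orientations are given as [roll, pitch, yaw] about the fixed x, y, z axes, in that order (R = Rz(yaw) Ry(pitch) Rx(roll)).
In Python, from station import bot, grab_frame, camera_info, ticket gives the robot as it stands.
- The arm moves only by the shell command python3 -m crank 'ROWS' [OPENING]. ROWS is JSON, a list that holds one entry, the list of rows, each a list of 4 numbers: the shift along the world's x, y, z in mm, then the turn about the world's z in rad. A call has exactly 8 rows; each row shifts and turns the commanded pose from where the row before left it; what a row does not reach is not made up. A row lasts 1/10 s, in which the tool goes at most 50 mm and 8.59 degrees, less where a joint would pass 70% of its speed; a pose out of reach is approached as far as the arm can. A call is refused whole if a number of a shift passes 50 or a number of a turn 0.15, either way. A call with a gripper value outside its range is refused whole. OPENING is the closure, from -1 (fully open) to 1 (shut), set as the call begins (- or left out, the last holds). The fingers move at their own pace and stop on an object; the grip force is fixed at half the most. Time passes only in rows, so rows that do not move let the fingers close, or fill a call up. It gives the time, the measured TCP pose, the force, the opening and the grip force at its end, in the units of the state.
- bot.sense(): the state, without advancing time (a new reading comes with each control period).
- grab_frame(name): name is "side" or "top"; returns the picture (420x560x3 uint8, red, green, blue); there is no depth.
- camera_info(name): a dict with "K" (3x3 intrinsics, pixels), "k1" (the pictures are not rectified: a ray, as slopes to the right and down, at radius r is drawn at 1 + k1 r^2 times it, then the intrinsics apply), "view" (4x4, takes a point from world to camera coordinates). Camera axes: x right, y down, z forward; pixel columns grow to the right and rows downward; lengths in m; the calibration is good to about 2 mm. A picture is of the moment at which its call begins. camera_info takes no time and is no camera call.
- ticket.close_job(): hands the job in; it is judged then, once.
The state is a dict: "time": time; "joint_positions": joint angles; "joint_vel": joint speeds; "tau": joint torques, N m; "tool_pos": TCP position; "tool_rot": TCP orientation; "ft_force": force on the tool from outside, world axes, zero at the start; "torque": the same for the moment, N m; "gripper_width": opening from 0.0 (shut) to 1.0 (fully open); "gripper_force": force on a finger pad.
Only numpy, scipy, OpenCV 4.12 (cv2) and the standard library are available. Lean on these libraries where they do the work, as an engineer would, in place of code of your own. Each camera call takes 0.05 s, during which the arm holds its last target. There are 200 camera calls.

### The job

The orange scraper is due for filing: lift it out of the stand, lower it long edge down into the open filing vise, midway between the two bolts, and press it down until it is fully home on the metal strip. Then push it flat against the fixed back jaw and keep it there with a steady push of about 10 N (anything from 5 to 18 N will do), still down on the strip, so that I can do up the knobs; finish while holding it like that and do not let go. Leave the other two scrapers, the brush and the mug where they are.

Things in the scene. Friction and masses are not known exactly. Their poses are not given: they have to be found in the camera images.
- orange_scraper: Orange polycarbonate ski scraper, a stiff plate 8 mm thick (its x), 140 mm long (its y), 70 mm high (its z), about 95 g; the top corner at its +y end has a notch 12 x 12 mm. Origin: middle of its lower long edge (mid-thickness). At the start it stands upright in one of the stand's three slots.
- blue_scraper: Blue scraper, same size and frame, in another slot of the stand. To be left there.
- smoke_scraper: Grey smoke-coloured scraper, same size and frame, in another slot of the stand. To be left there.
- stand: Slotted brown oak stand, 156 mm (x) x 120 mm (y) x 32 mm high, screwed to the bench. Origin: centre of its underside. Three slots run along its y at x = -50, 0 and +50 mm, each 11 mm wide and 16 mm deep (floor 16 mm above the bench), open at both ends; the scrapers stand out 54 mm above its top.
- vise: Oak filing vise screwed to the bench: base x = -60 to +70 mm, 240 mm along y, 18 mm high; origin at bench level below the middle of the jaw gap. x points from front jaw to back jaw. The gap is 22 mm wide (x = -11 to +11), open at the top. Two 8 mm bolts cross it at y = -92 and +92, 36 mm above the bench; black star knobs in front to x = -56, nuts and braces behind, none above 54 mm.
- back_jaw: Fixed back jaw of the vise (the fence), a rigid light oak bar 24 mm thick, 212 mm long, its top 58 mm above the bench. Origin: middle of the lower edge of its gap face, 18 mm above the bench; its x is the direction to push the scraper in (the face looks to -x), y along the jaw.
- front_jaw: Front jaw of the vise, a light oak bar 22 mm thick, 212 mm long, its top 52 mm above the bench; it stays open. Origin: middle of the lower edge of its gap face (which looks to +x), 18 mm above the bench.
- strip: Rigid aluminium strip on the floor of the gap, 22 mm wide, 150 mm long, 2 mm thick, its top 20 mm above the bench; the scraper's lower edge seats on it, and its top edge is then 90 mm above the bench, 32 mm above the back jaw. Pressed down hard, it rubs here and friction takes up part of a sideways push. Origin: centre of its underside.
- seat (a point): Point at the foot of the back jaw's face, on top of the strip, midway between the bolts. The scraper's origin belongs 4 mm in front of it (towards the front jaw).
- brush: Copper bristle brush with a wooden back, 130 x 56 x 35 mm, lying bristles up; origin under its centre. To be left alone.
- mug: Tin mug, 80 mm across, 78 mm high, with a handle; origin under its centre. To be left alone.
There are look-alikes about, which are no part of the job. Leave any yellow look-alike of the orange_scraper alone. What is shaped like the stand but turquoise is not meant.

How it is judged:
By the outcome, as a careful person would: the job done as asked, in the order asked, and still so for the second after the job is handed in, while the arm keeps its last pose, push and grip.
It also fails if it takes over 54 s, if anything falls off the work surface, if the arm or the gripper's body presses on something with over 40 N, if the wrist force passes 120 N, or if a joint passes its speed limit or range.

## Working session

There is one attempt and no reset: what is moved stays moved. The work goes in short steps, Python scripts to look and compute and a shell command to move; the robot and the scene stay as the last step left them, time stands still between calls to the robot, and variables do not carry over. Pictures are saved under pics/ and viewed, at most 10 in all, crops included, and the job is handed in when it is done.

```bash
mkdir -p pics; python3 - <<'E'
from station import bot, grab_frame, camera_info
import cv2
for n in ("side","top"):
    cv2.imwrite(f"pics/{n}0.png",grab_frame(n)[:,:,::-1]); i=camera_info(n); print(n,i["K"],i["k1"],i["view"])
print(bot.sense())
E
```

```text
side [[506.51648902   0.         282.40986372]
 [  0.         506.51648902 214.06455804]
 [  0.           0.           1.        ]] -0.09120974339814741 [[-0.95061094 -0.31035033  0.00463805  0.46884559]
 [-0.17350614  0.51894491 -0.83701362  0.1831292 ]
 [ 0.25736056 -0.79647904 -0.54716239  0.82713449]
 [ 0.          0.          0.          1.        ]]
top [[486.9773682    0.         289.20893324]
 [  0.         486.9773682  203.32261093]
 [  0.           0.           1.        ]] -0.09978898851475419 [[-0.01199276 -0.99991743 -0.00461621 -0.06611043]
 [-0.99725465  0.01229793 -0.07302004  0.55039698]
 [ 0.07307078  0.00372783 -0.99731979  1.08309152]
 [ 0.          0.          0.          1.        ]]
{'time': 0.1, 'joint_positions': array([68.18659258, 18.43409784, -4.01370792, 83.16742105,  1.29397611,
       78.53941441, -3.2595002 ]), 'joint_vel': array([-0.00954571, -0.07491327,  0.08315639, -0.03780326,  0.05634712,
       -0.07355576, -0.01383937]), 'tau': array([-8.94401510e-04, -4.92570949e+01, -4.06114385e-01, -3.13400137e+01,
       -6.40951213e-02,  3.94766859e-02,  5.34636740e-05]), 'tool_pos': array([ 0.24977194, -0.59957317,  0.22158302]), 'tool_rot': array([-1.79904230e+02,  4.93810077e-03,  2.26215602e+01]), 'ft_force': array([ 0.01575987, -0.50341889, -0.08477583]), 'torque': array([0.02630758, 0.06158118, 0.00791675]), 'gripper_force': 0.0, 'gripper_width': 1.0049294424314057}
```

View pics/side0.png

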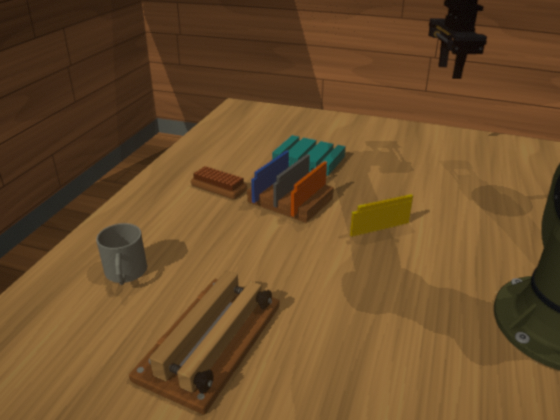

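View pics/top0.png

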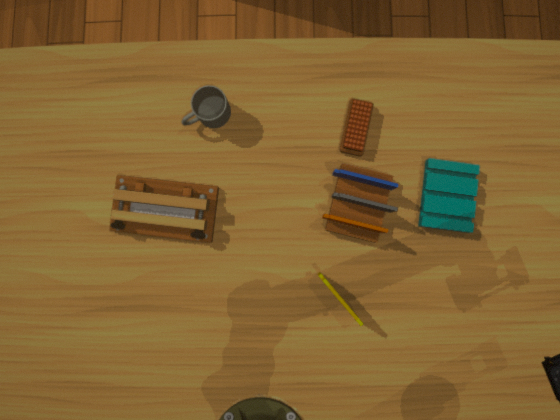

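```bash
cat > h.py <<'E'
import numpy as np, cv2
from station import camera_info
def ray(n,uv):
    i=camera_info(n); V=np.array(i["view"]); K=np.array(i["K"])
    d=cv2.undistortPoints(np.array([[uv]],float),K,np.array([i["k1"],0,0,0,0.]))[0,0]
    R=V[:3,:3]; return -R.T@V[:3,3], R.T@np.array([d[0],d[1],1])
def onz(n,uv,z):
    c,d=ray(n,uv); return c+d*(z-c[2])/d[2]
def pix(n,p):
    i=camera_info(n); V=np.array(i["view"]); q=V[:3,:3]@np.array(p)+V[:3,3]
    # the doc's model: ray * (1+k1 r^2)
    return cv2.projectPoints(q.reshape(1,1,3),np.zeros(3),np.zeros(3),np.array(i["K"]),np.array([i["k1"],0,0,0,0.]))[0][0,0]
E
python3 - <<'E'
import cv2,numpy as np
from h import *
t=cv2.imread("pics/top0.png"); s=cv2.imread("pics/side0.png")
for n,im in (("top",t),("side",s)):
    h=cv2.cvtColor(im,cv2.COLOR_BGR2HSV)
    m=cv2.inRange(h,(5,215,140),(14,255,255))
    k,l,st,c=cv2.connectedComponentsWithStats(m)
    for j in np.argsort(-st[1:,4])[:3]+1:
        p=np.argwhere(l==j)[:,::-1].astype(np.float32); r=cv2.minAreaRect(p); b=cv2.boxPoints(r)
        print(n,st[j],r,b.round(1).tolist())
        if n=="top": print([onz(n,q,.086).round(4).tolist() for q in b], onz(n,r[0],.086))
a=cv2.resize(t[165:250,100:230],None,fx=6,fy=6,interpolation=2)
cv2.imwrite("pics/c1.png",a)
b=cv2.resize(t[155:250,315:410],None,fx=6,fy=6,interpolation=2); cv2.imwrite("pics/c2.png",b)
c=cv2.resize(s[265:410,125:290],None,fx=4,fy=4,interpolation=2); cv2.imwrite("pics/c3.png",c)
E
```

```text
top [329 215   1   1   1] ((329.0, 215.0), (0.0, 0.0), 0.0) [[329.0, 215.0], [329.0, 215.0], [329.0, 215.0], [329.0, 215.0]]
[[0.5188, -0.1573, 0.086], [0.5188, -0.1573, 0.086], [0.5188, -0.1573, 0.086], [0.5188, -0.1573, 0.086]] [ 0.51877844 -0.1573443   0.086     ]
side [296 166  24  20  35] ((307.4461669921875, 175.43077087402344), (1.2278804779052734, 29.819971084594727), 52.12501525878906) [[295.29998779296875, 184.10000610351562], [318.79998779296875, 165.8000030517578], [319.6000061035156, 166.8000030517578], [296.1000061035156, 185.10000610351562]]
side [292 190   4  11  13] ((292.53668212890625, 194.7110137939453), (2.0114352703094482, 10.440306663513184), 16.699243545532227) [[290.1000061035156, 199.39999389648438], [293.1000061035156, 189.39999389648438], [295.0, 190.0], [292.0, 200.0]]
side [322 163   2   2   2] ((322.5, 163.5), (1.4142135381698608, 0.0), 135.0) [[323.0, 163.0], [323.0, 163.0], [322.0, 164.0], [322.0, 164.0]]
```

View pics/c1.png

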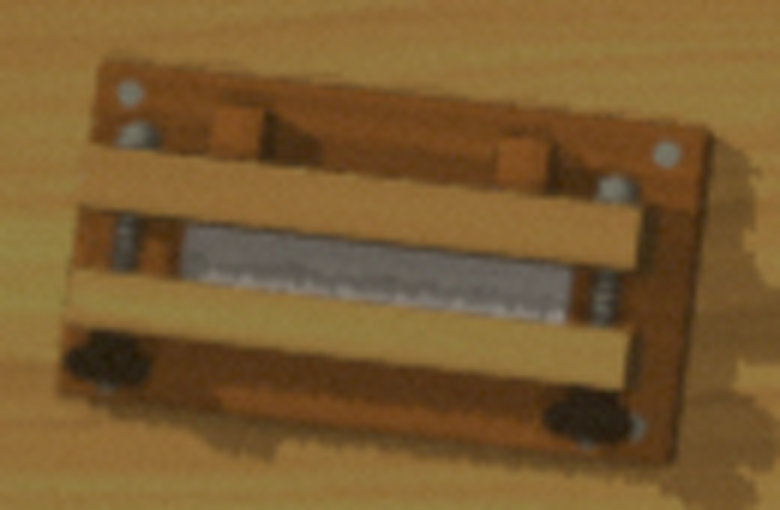

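View pics/c2.png

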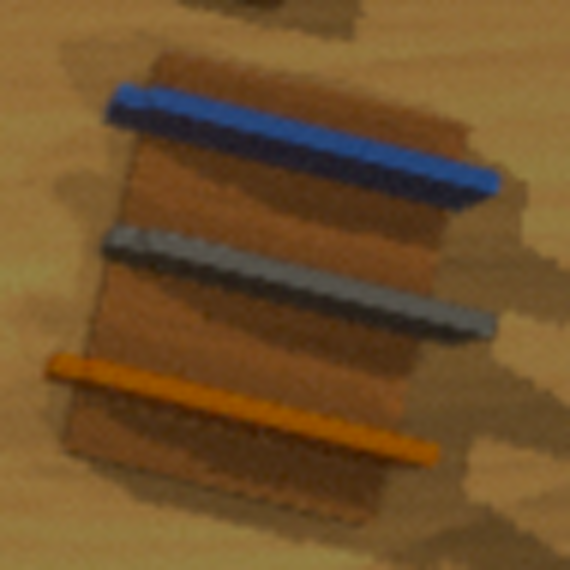

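View pics/c3.png

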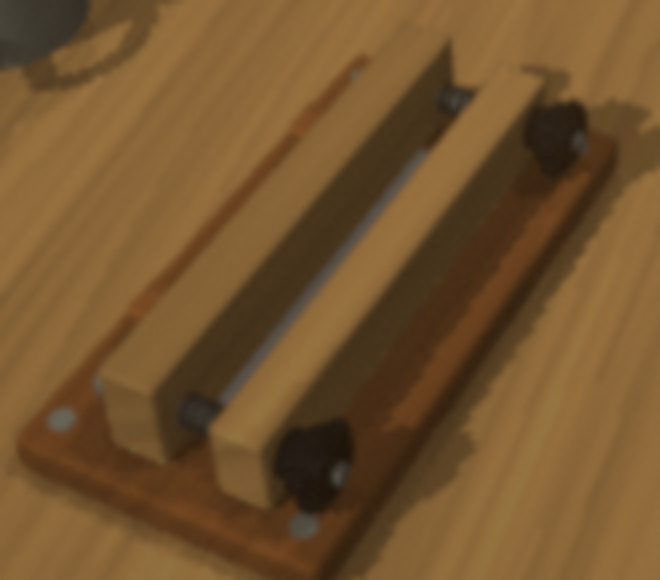

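The crops show the orange scraper's top edge running (47,368)–(438,455) in the stand crop. In the vise crop, the back jaw's gap edge runs (80,207)–(637,268), the front jaw's (70,268)–(633,330), with the knobs on the lower side.

```bash
python3 - <<'E'
from h import *
np.set_printoptions(precision=4,suppress=True)
f=lambda u,v,o,s:((u+.5)/s-.5+o[0],(v+.5)/s-.5+o[1])
A=lambda d:np.degrees(np.arctan2(d[1],d[0]))
def T(u,v,z,o=(100,165)): return onz("top",f(u,v,o,6),z)
c={k:T(*q) for k,q in dict(bTL=(88,145,.058),bBL=(80,207,.058),bTR=(642,205,.058),bBR=(637,268,.058),fTL=(70,268,.052),fBL=(65,322,.052),fTR=(633,330,.052),fBR=(626,388,.052),
 baseTL=(102,62,.018),baseTR=(708,130,.018),baseBR=(672,462,.018),baseBL=(60,395,.018)).items()}
for k in c: print(k,c[k])
n=np.linalg.norm
print("len",n(c['bBL']-c['bBR']),n(c['fTL']-c['fTR']),n(c['baseTL']-c['baseTR']))
for a,b in (('bBR','bBL'),('bTR','bTL'),('fTR','fTL'),('fBR','fBL'),('baseTR','baseTL'),('baseBR','baseBL')): print(A(c[a]-c[b])+90)
print("midgap",(c['bBL']+c['bBR']+c['fTL']+c['fTR'])/4,"base ctr",sum(c[k] for k in c if k[:4]=='base')/4)
o=(315,155)
L,R=T(48,367,.086,o),T(437,456,.086,o)
print("orange",L,R,n(L-R),(L+R)/2,A(R-L)+90)
for nm,a,b in(("blue",(112,95),(498,185)),("smoke",(108,238),(494,328))):
    l,r=T(*a,.086,o),T(*b,.086,o);print(nm,l,r,n(l-r),A(r-l)+90)
S=[T(u,v,.032,o) for u,v in((160,55),(470,128),(365,523),(68,452))]
print("stand",S,sum(S)/4,A(S[1]-S[0])+90,n(S[1]-S[0]),n(S[2]-S[1]))
# side check: orange top edge ends and back jaw gap edge
for p in (L,R,c['bBL'],c['bBR']): print(pix("side",p))
C=lambda u,v:f(u,v,(125,265),4)
for u,v in((160,390),(448,45)): print("side jaw gap-edge px",C(u,v),onz("side",C(u,v),.058))
for u,v in((215,432),(495,72)): print("side fjaw gap-edge",onz("side",C(u,v),.052))
E
```

```text
bTL [0.5841 0.3159 0.058 ]
bBL [0.561  0.3186 0.058 ]
bTR [0.5591 0.1084 0.058 ]
bBR [0.536  0.1102 0.058 ]
fTL [0.5388 0.3243 0.052 ]
fBL [0.5188 0.326  0.052 ]
fTR [0.5136 0.1128 0.052 ]
fBR [0.4923 0.1154 0.052 ]
baseTL [0.6205 0.3258 0.018 ]
baseTR [0.5908 0.0902 0.018 ]
baseBR [0.465  0.1041 0.018 ]
baseBL [0.4924 0.3405 0.018 ]
len 0.20987357833446701 0.21306488002096768 0.23745622740874817
-6.854911183573066
-6.869658548651017
-6.807722666681542
-7.151355820792489
-7.194371380426972
-6.616387621742817
midgap [0.5374 0.2165 0.055 ] base ctr [0.5422 0.2151 0.018 ]
orange [ 0.5174 -0.1437  0.086 ] [ 0.484  -0.2813  0.086 ] 0.14162724688661127 [ 0.5007 -0.2125  0.086 ] -13.62990049214919
blue [ 0.6142 -0.1682  0.086 ] [ 0.5803 -0.3058  0.086 ] 0.1417186645926613 -13.82763308735791
smoke [ 0.563  -0.1658  0.086 ] [ 0.5292 -0.3029  0.086 ] 0.14121639402183753 -13.843594236789215
stand [array([ 0.6368, -0.1914,  0.032 ]), array([ 0.6078, -0.3078,  0.032 ]), array([ 0.4602, -0.2644,  0.032 ]), array([ 0.4881, -0.1541,  0.032 ])] [ 0.5482 -0.2294  0.032 ] -13.94841732866243 0.11997853159409477 0.15386391748607128
[293.2643 187.8638]
[325.6299 160.8365]
[163.5684 361.676 ]
[237.7996 273.1293]
side jaw gap-edge px (164.625, 362.125) [0.5593 0.3188 0.058 ]
side jaw gap-edge px (236.625, 275.875) [0.5352 0.1174 0.058 ]
side fjaw gap-edge [0.5359 0.3246 0.052 ]
side fjaw gap-edge [0.5132 0.1207 0.052 ]
```

```bash
python3 -m crank '[[[16,24,-4,0.117],[16,24,-4,0.117],[16,24,-4,0.117],[16,24,-4,0.117],[16,24,-4,0.117],[16,24,-4,0.117],[16,24,-4,0.117],[16,24,-4,0.117]]]' 0.3; python3 -m crank '[[[16,24,-4,0],[16,24,-4,0],[16,24,-4,0],[16,24,-4,0],[16,24,-4,0],[16,24,-4,0],[16,24,-4,0],[10,24,-4,0]]]'; python3 -m crank '[[[0,0,0,0],[0,0,0,0],[0,0,0,0],[0,0,0,0],[0,0,0,0],[0,0,0,0],[0,0,0,0],[0,0,0,0]]]'
```

```text
time: 0.9
tool_pos: [0.3783, -0.4067, 0.19]
tool_rot: [-180.0, -0.0, 76.5]
ft_force: [0.3, 0.5, -0.9]
gripper_width: 0.389
gripper_force: 0.0
time: 1.7
tool_pos: [0.5007, -0.2146, 0.1581]
tool_rot: [-180.0, -0.0, 76.3]
ft_force: [-0.1, 0.5, 0.1]
gripper_width: 0.348
gripper_force: 0.0
time: 2.5
tool_pos: [0.4999, -0.2161, 0.1586]
tool_rot: [180.0, 0.0, 76.2]
ft_force: [-0.1, -0.3, -0.5]
gripper_width: 0.354
gripper_force: 0.0
```

```bash
python3 -m crank '[[[1,3.5,-15,0],[0,0,-15,0],[0,0,-15,0],[0,0,-15,0],[0,0,-15,0],[0,0,-15,0],[0,0,-10,0],[0,0,0,0]]]'; python3 -m crank '[[[0,0,0,0],[0,0,0,0],[0,0,0,0],[0,0,0,0],[0,0,0,0],[0,0,0,0],[0,0,0,0],[0,0,0,0]]]' 1;  python3 - <<'E'
from station import grab_frame; import cv2,numpy as np
t=grab_frame("top")[155:250,315:410,::-1]; s=grab_frame("side")[120:215,230:365,::-1]
cv2.imwrite("pics/g.png",cv2.resize(np.hstack([t,s]),None,fx=3.4,fy=3.4,interpolation=2))
E
```

```text
time: 3.3
tool_pos: [0.4998, -0.212, 0.0567]
tool_rot: [-179.8, -0.0, 76.3]
ft_force: [-0.1, 0.9, -0.8]
gripper_width: 0.352
gripper_force: 0.0
time: 4.1
tool_pos: [0.5018, -0.2128, 0.0592]
tool_rot: [179.9, 0.0, 76.3]
ft_force: [1.4, -0.8, 2.1]
gripper_width: 0.089
gripper_force: 30.0
```

View pics/g.png

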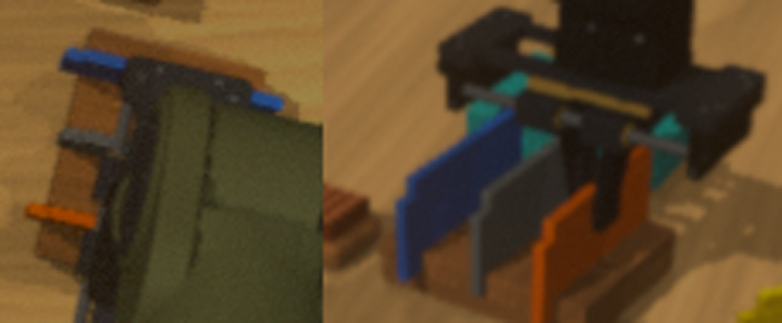

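The fingers (about (605,170) in the picture) hold the orange plate mid-length, and the blue and grey scrapers are untouched. Next I lift it and carry it over.

```bash
Z='x'; python3 -m crank '[[[0,0,6,0],[0,0,10,0],[0,0,12,0],[0,0,14,0],[0,0,14,0],[0,0,14,0],[0,0,14,0],[0,0,6,0]]]'; python3 -m crank '[[[2,20,0,0.015],[2,28,0,0.015],[3,30,0,0.015],[3,30,0,0.015],[3,30,0,0.015],[3,30,0,0.015],[2,30,0,0.015],[2,30,0,0.015]]]';  python3 -m crank '[[[2,30,0,0],[2,30,0,0],[2,30,0,0],[2,30,0,0],[2,30,0,0],[2,25,0,0],[2,16,0,0],[2,10,0,0]]]'; python3 -m crank '[[[0,0,0,0],[0,0,0,0],[0,0,0,0],[0,0,0,0],[0,0,0,0],[0,0,0,0],[0,0,0,0],[0,0,0,0]]]';  python3 - <<'E'
from station import grab_frame,bot; import cv2,numpy as np
t=grab_frame("top")[150:270,100:240,::-1]; s=grab_frame("side")[225:410,125:300,::-1]
t=cv2.resize(t,(400,343),interpolation=2);s=cv2.resize(s,(400,423),interpolation=2)
cv2.imwrite("pics/v.png",np.hstack([np.vstack([t,np.zeros((80,400,3),np.uint8)]),s]))
E
```

```text
time: 5.0
tool_pos: [0.5018, -0.2128, 0.1507]
tool_rot: [179.9, 0.0, 76.3]
ft_force: [1.1, 0.5, -0.4]
gripper_width: 0.091
gripper_force: 30.0
time: 5.8
tool_pos: [0.5201, 0.018, 0.1481]
tool_rot: [-179.9, -0.0, 83.2]
ft_force: [0.6, -0.3, -1.0]
gripper_width: 0.089
gripper_force: 30.0
time: 6.6
tool_pos: [0.5355, 0.2193, 0.1482]
tool_rot: [-179.9, -0.0, 83.3]
ft_force: [-0.1, -0.0, -1.0]
gripper_width: 0.09
gripper_force: 30.0
time: 7.4
tool_pos: [0.537, 0.2164, 0.1486]
tool_rot: [180.0, 0.0, 83.1]
ft_force: [0.2, 0.1, -0.8]
gripper_width: 0.091
gripper_force: 30.0
```

View pics/v.png

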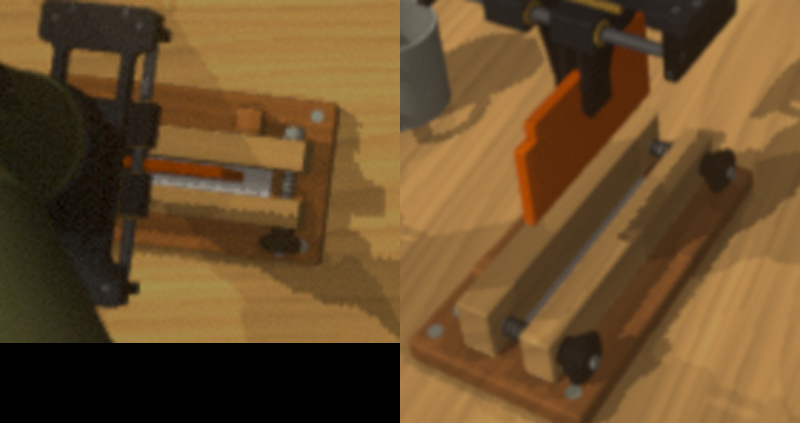

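The plate hangs upright over the gap. Its lower +y corner is at crop (527,222) in the side view, and its −y top end is at about (243,176) in the top view. I'll check its length offset with these.

```bash
python3 - <<'E'
from h import *
np.set_printoptions(precision=4,suppress=True)
u=(127+.5)/400*175-.5+125; v=(222+.5)/423*185-.5+225
tz=.1486
p=onz("side",(u,v),tz-.043); q=onz("top",((243+.5)*.35-.5+100,(176+.5)*.35-.5+150),tz+.027)
a=np.radians(-6.9); X=np.array([np.cos(a),np.sin(a)]);Y=np.array([-X[1],X[0]])
for r in(p,q): d=r[:2]-[.5370,.2164]; print(r,d@X,d@Y)
E
```

```text
[0.5476 0.2834 0.1056] 0.0024476316851688037 0.06776268259491758
[0.5251 0.1309 0.1756] -0.0015490565756977389 -0.08632124212249488
```

```bash
python3 -m crank '[[[0,1,-12,0],[0,0,-12,0],[0,0,-12,0],[0,0,-12,0],[0,0,-10,0],[0,0,-8,0],[0,0,-6,0],[0,0,-4,0]]]'; python3 -m crank '[[[0,0,-2,0],[0,0,-1,0],[0,0,-1,0],[0,0,-0.5,0],[0,0,-0.5,0],[0,0,0,0],[0,0,0,0],[0,0,0,0]]]'
```

```text
time: 8.3
tool_pos: [0.5369, 0.2175, 0.072]
tool_rot: [-180.0, 0.0, 83.1]
ft_force: [0.8, 0.1, -1.2]
gripper_width: 0.087
gripper_force: 30.0
time: 9.1
tool_pos: [0.537, 0.2175, 0.0677]
tool_rot: [180.0, 0.0, 83.1]
ft_force: [-0.8, 0.2, -1.1]
gripper_width: 0.091
gripper_force: 30.0
```

```bash
python3 -m crank '[[[0,0,-0.5,0],[0,0,-0.5,0],[0,0,-0.5,0],[0,0,-0.5,0],[0,0,-0.5,0],[0,0,-0.5,0],[0,0,0,0],[0,0,0,0]]]'; python3 -m crank '[[[0,0,-0.5,0],[0,0,0,0],[0,0,0,0],[0,0,-0.5,0],[0,0,0,0],[0,0,0,0],[0,0,0,0],[0,0,0,0]]]'
```

```text
time: 9.9
tool_pos: [0.537, 0.2175, 0.0645]
tool_rot: [180.0, 0.0, 83.1]
ft_force: [0.0, -0.2, -0.4]
gripper_width: 0.09
gripper_force: 30.0
time: 10.7
tool_pos: [0.537, 0.2175, 0.0636]
tool_rot: [180.0, 0.0, 83.1]
ft_force: [0.3, -1.2, -1.2]
gripper_width: 0.087
gripper_force: 30.0
```

```bash
python3 -m crank '[[[0,0,-0.5,0],[0,0,0,0],[0,0,0,0],[0,0,-0.5,0],[0,0,0,0],[0,0,0,0],[0,0,0,0],[0,0,0,0]]]'; python3 -m crank '[[[0,0,-0.5,0],[0,0,0,0],[0,0,0,0],[0,0,0,0],[0,0,0,0],[0,0,0,0],[0,0,0,0],[0,0,0,0]]]'
```

```text
time: 11.5
tool_pos: [0.5372, 0.2175, 0.0632]
tool_rot: [180.0, 0.0, 83.1]
ft_force: [-1.3, -1.3, 6.3]
gripper_width: 0.088
gripper_force: 30.0
time: 12.3
tool_pos: [0.5372, 0.2175, 0.0632]
tool_rot: [180.0, 0.0, 83.1]
ft_force: [-2.6, -2.0, 8.2]
gripper_width: 0.093
gripper_force: 30.0
```

```bash
python3 -m crank '[[[0,0,-0.5,0],[0,0,0,0],[0,0,-0.5,0],[0,0,0,0],[0,0,-0.5,0],[0,0,0,0],[0,0,0,0],[0,0,0,0]]]'; python3 -m crank '[[[0,0,0.5,0],[0,0,0.5,0],[0,0,0.5,0],[0,0,0,0],[0,0,0,0],[0,0,0,0],[0,0,0,0],[0,0,0,0]]]'
```

```text
time: 13.1
tool_pos: [0.5374, 0.2175, 0.0632]
tool_rot: [179.9, 0.1, 83.1]
ft_force: [-5.3, -4.1, 17.0]
gripper_width: 0.088
gripper_force: 30.0
time: 13.9
tool_pos: [0.5372, 0.2175, 0.0632]
tool_rot: [180.0, 0.0, 83.1]
ft_force: [-2.1, -1.1, 7.4]
gripper_width: 0.092
gripper_force: 30.0
```

```bash
python3 -m crank '[[[1,-0.1,0.5,0],[1,-0.1,0,0],[1,-0.1,0,0],[0.5,-0.1,0,0],[0.5,-0.1,0,0],[0,0,0,0],[0,0,0,0],[0,0,0,0]]]'; python3 -m crank '[[[0.5,-0.06,0,0],[0,0,0,0],[0.5,-0.06,0,0],[0,0,0,0],[0.5,-0.06,0,0],[0,0,0,0],[0,0,0,0],[0,0,0,0]]]'
```

```text
time: 14.7
tool_pos: [0.5394, 0.2176, 0.0632]
tool_rot: [-179.8, 0.0, 83.2]
ft_force: [-4.3, -0.8, 8.9]
gripper_width: 0.09
gripper_force: 30.1
time: 15.5
tool_pos: [0.5404, 0.2175, 0.0632]
tool_rot: [-179.8, 0.1, 83.2]
ft_force: [-6.6, -2.1, 9.7]
gripper_width: 0.088
gripper_force: 30.1
```

```bash
python3 -m crank '[[[0,0,0.3,0],[0,0,0.3,0],[0,0,0.3,0],[0,0,0,0],[0,0,0,0],[0,0,0,0],[0,0,0,0],[0,0,0,0]]]'; python3 -m crank '[[[0.5,-0.06,0,0],[0,0,0,0],[0.5,-0.06,0,0],[0,0,0,0],[0.5,-0.06,0,0],[0,0,0,0],[0,0,0,0],[0,0,0,0]]]'; python3 -c "
from station import bot; s=bot.sense(); print(s['tool_pos'],s['tool_rot'],s['ft_force'],s['torque'])"
```

```text
time: 16.3
tool_pos: [0.5425, 0.2165, 0.0633]
tool_rot: [-180.0, 0.0, 83.1]
ft_force: [-1.1, 0.6, -1.6]
gripper_width: 0.092
gripper_force: 30.0
time: 17.1
tool_pos: [0.544, 0.2166, 0.0635]
tool_rot: [180.0, 0.0, 83.1]
ft_force: [0.7, -0.2, -1.1]
gripper_width: 0.087
gripper_force: 30.0
[0.54398355 0.21659106 0.06349301] [1.79995945e+02 4.23047899e-03 8.31243948e+01] [ 0.65411917 -0.17299095 -1.1071369 ] [-0.01857518 -0.06496179  0.02659319]
```

```bash
python3 -m crank '[[[0.3,0,-0.3,0],[0,0,0,0],[0.3,0,0,0],[0,0,0,0],[0.4,0,0,0],[0,0,0,0],[0,0,0,0],[0,0,0,0]]]'; python3 -m crank '[[[0.3,0,0,0],[0,0,0,0],[0.3,0,0,0],[0,0,0,0],[0.4,0,0,0],[0,0,0,0],[0,0,0,0],[0,0,0,0]]]'
```

```text
time: 17.9
tool_pos: [0.5445, 0.2166, 0.0633]
tool_rot: [-180.0, 0.0, 83.1]
ft_force: [-3.8, -0.4, 4.0]
gripper_width: 0.089
gripper_force: 30.0
time: 18.7
tool_pos: [0.5445, 0.2166, 0.0632]
tool_rot: [-179.9, 0.1, 83.1]
ft_force: [-7.5, -1.6, 6.6]
gripper_width: 0.091
gripper_force: 30.0
```

```bash
python3 -m crank '[[[0.3,0,0.2,0],[0,0,0,0],[0.3,0,0.2,0],[0,0,0,0],[0,0,0,0],[0,0,0,0],[0,0,0,0],[0,0,0,0]]]'; python3 - <<'E'
from station import grab_frame,bot; import cv2,numpy as np
t=grab_frame("top")[150:270,100:240,::-1]; s=grab_frame("side")[255:395,135:275,::-1]
t=cv2.resize(t,(400,343),interpolation=2);s=cv2.resize(s,(400,400),interpolation=2)
cv2.imwrite("pics/w.png",np.hstack([np.vstack([t,np.zeros((57,400,3),np.uint8)]),s]))
s=bot.sense(); print(s['tool_pos'],s['tool_rot'],s['ft_force'],s['torque'])
E
```

```text
time: 19.5
tool_pos: [0.5445, 0.2166, 0.0633]
tool_rot: [-179.8, 0.1, 83.1]
ft_force: [-7.6, -1.8, 6.5]
gripper_width: 0.089
gripper_force: 30.0
[0.5444894  0.21663381 0.06325379] [-1.79784121e+02  9.19098059e-02  8.31503240e+01] [-8.02829114 -0.55650539  6.52178845] [-0.29617124  1.746864   -0.11090637]
```

View pics/w.png

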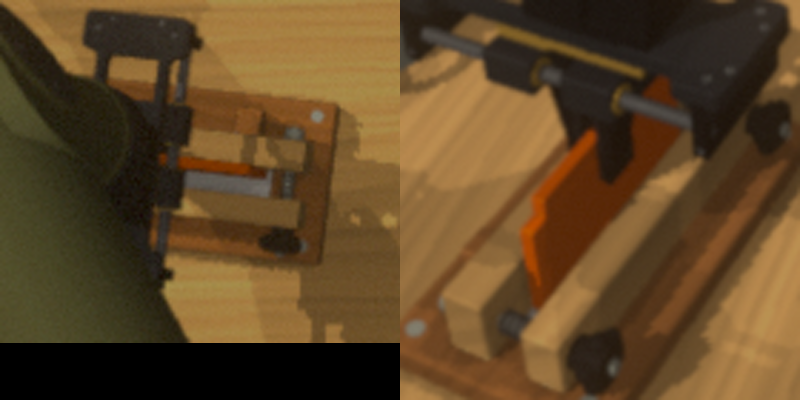

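```bash
python3 -m crank '[[[0,0,0.3,0],[0,0,0,0],[0,0,0.3,0],[0,0,0,0],[0.4,0,0,0],[0,0,0,0],[0.4,0,0,0],[0,0,0,0]]]'; python3 -m crank '[[[0,0,0,0],[0,0,0,0],[0,0,0,0],[0,0,0,0],[0,0,0,0],[0,0,0,0],[0,0,0,0],[0,0,0,0]]]'; python3 -c "
from station import bot; s=bot.sense(); print(s['tool_pos'],s['tool_rot'],s['ft_force'],s['torque'])"
```

```text
time: 20.4
tool_pos: [0.5446, 0.2166, 0.0633]
tool_rot: [-179.7, 0.1, 83.2]
ft_force: [-8.4, -1.7, 4.9]
gripper_width: 0.088
gripper_force: 30.0
time: 21.2
tool_pos: [0.5445, 0.2166, 0.0633]
tool_rot: [-179.7, 0.1, 83.2]
ft_force: [-8.5, -1.8, 5.1]
gripper_width: 0.089
gripper_force: 30.0
[0.54451461 0.21657867 0.06326103] [-1.79694016e+02  1.13090958e-01  8.31515643e+01] [-8.48640824 -1.75232007  5.05588922] [-0.17045737  1.93503249 -0.16010603]
```

```bash
python3 -m crank '[[[0,0,0.3,0],[0,0,0,0],[0.4,0,0.1,0],[0,0,0,0],[0.4,0,0.1,0],[0,0,0,0],[0.2,0,0,0],[0,0,0,0]]]'; python3 -m crank '[[[0,0,0,0],[0,0,0,0],[0,0,0,0],[0,0,0,0],[0,0,0,0],[0,0,0,0],[0,0,0,0],[0,0,0,0]]]'; python3 -c "
from station import bot; s=bot.sense(); print(s['tool_pos'],s['tool_rot'],s['ft_force'],s['torque'])"
```

```text
time: 22.0
tool_pos: [0.5446, 0.2166, 0.0633]
tool_rot: [-179.6, 0.1, 83.2]
ft_force: [-9.8, -1.6, 3.5]
gripper_width: 0.085
gripper_force: 30.0
time: 22.8
tool_pos: [0.5446, 0.2166, 0.0633]
tool_rot: [-179.6, 0.1, 83.2]
ft_force: [-10.1, -0.8, 3.0]
gripper_width: 0.087
gripper_force: 30.0
[0.54458831 0.21661354 0.06329076] [-1.79590982e+02  1.40916006e-01  8.31686040e+01] [-10.07123985  -0.81033416   3.00829047] [-0.13293405  2.2483783  -0.10365155]
```

```bash
python3 -c "
from station import ticket; print(ticket.close_job())"
```

```text
the job is handed in; nothing more can be done
None
```

The orange scraper is down on the strip midway between the bolts. The arm is still gripping it and pushing it against the back jaw with about 10 N, and the job was handed in at about 23 s.

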